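# Fetch the boxed-in jar from the bottle box

## Task

The low jar with the red lid is boxed in between the steel flask and the tall jar in the wooden bottle box. Stand the flask and the tall jar aside in the drip tray, lift the low jar out and seat it fully in the anti-tip jar holder, then put the flask and the tall jar back, each into the compartment it came from. Keep everything upright and set it down, do not drop it.

Things in the scene. Friction and masses are not known exactly. Their poses are not given: they have to be found in the camera images.
- low_jar_center (a point): The thing to fetch: low round jar, pale body 62 mm in diameter (up to 56 mm high), red screw lid 64 mm in diameter (from 56 to 72 mm), 72 mm high in all, closed, about 0.22 kg. The point is its centre, 36 mm above its underside; z is its upright axis. It starts in the middle compartment of the bottle box, its lid 8 mm above the box's walls.
- steel_flask_center (a point): Steel flask: plain light-grey cylinder 60 mm in diameter up to 140 mm, wooden orange-brown screw lid 58 mm in diameter from there to the top at 174 mm, about 0.34 kg. The point is its centre, 87 mm above its underside; z is its upright axis. It starts in one end compartment of the bottle box (which end varies); a like flask far back on the bench is not part of the job. Above the box's walls it can be gripped by its lid from any side.
- tall_jar_center (a point): Tall jar: pale greenish body 60 mm in diameter up to 102 mm, ribbed white screw lid 64 mm in diameter from there to the top at 124 mm, closed, about 0.36 kg. The point is its centre, 62 mm above its underside; z is its upright axis. It starts in the other end compartment of the bottle box. Above the box's walls it can be gripped by its lid from any side.
- bottle_box: Wooden bottle box, fixed: open-topped trough 98 mm (its x) by 266 mm (its y) by 72 mm high, walls 9 mm thick, floor 8 mm above its underside. Three compartments 80 x 80 mm in a row along its y, centred at y = -84, 0 and +84 mm, parted by low strips 4 mm thick whose tops are 26 mm above the box's underside. Origin: centre of its underside, on the bench top.
- drip_tray: Shallow steel drip tray, fixed, empty at the start: 110 mm (its x) by 250 mm (its y), rim 13 mm high, walls and floor 3 mm thick. The flask and the tall jar both stand in it, for example at y = -55 and +55 mm. Origin: centre of its underside, on the bench top.
- jar_holder: Anti-tip holder for the low jar, fixed, empty at the start: dark rubber foot 128 mm in diameter with a round dark steel cup on it. The cup's bore is 84 mm wide at the rim, 34 mm above the bench, and narrows to 75 mm at its floor, 10 mm above the bench. Origin: centre of its underside, on the bench top.
Things that resemble listed ones, but are neither listed nor needed, are in the scene too. Leave any yellow look-alike of the part that bears steel_flask_center alone.

How it is judged:
On the way, in this order (a step that is already met when the one before it is completed fails the run):
1. the flask and the tall jar both stand upright and released in the drip tray, while the low jar is still in its compartment (x of steel_flask_center in the frame of drip_tray between -0.04 and 0.04 m and y of steel_flask_center in the frame of drip_tray between -0.11 and 0.11 m and z of steel_flask_center in the frame of drip_tray between 0.084 and 0.096 m and angle between each of steel_flask_center, tall_jar_center's own z axis and vertical below 0.1 rad and contact force between the fingers and steel_flask below 0.1 N and x of tall_jar_center in the frame of drip_tray between -0.04 and 0.04 m and y of tall_jar_center in the frame of drip_tray between -0.11 and 0.11 m and z of tall_jar_center in the frame of drip_tray between 0.059 and 0.071 m and contact force between the fingers and tall_jar below 0.1 N and distance of low_jar_center from where it was at the start of the episode below 0.025 m), for 0.2 s.
2. the low jar is seated upright on the floor of the jar holder and released (horizontal distance between low_jar_center and jar_holder below 0.012 m and z of low_jar_center in the frame of jar_holder between 0.041 and 0.051 m and angle between low_jar_center's own z axis and vertical below 0.1 rad and contact force between the fingers and low_jar below 0.1 N), for 0.2 s.
At the end, for the whole second after the job is handed in: The low jar is seated upright on the floor of the jar holder (axis within 12 mm of the holder's, height within 5 mm); the steel flask and the tall jar each stand upright on the floor of the compartment they came from (within 25 mm of where they stood at the start); all are at rest and released (horizontal distance between low_jar_center and jar_holder below 0.012 m and z of low_jar_center in the frame of jar_holder between 0.041 and 0.051 m and angle between each of low_jar_center, steel_flask_center, tall_jar_center's own z axis and vertical below 0.1 rad and linear speed of each of low_jar, steel_flask, tall_jar below 0.03 m/s and distance of each of steel_flask_center, tall_jar_center from where it was at the start of the episode below 0.025 m and z of steel_flask_center in the frame of bottle_box between 0.089 and 0.101 m and x of steel_flask_center in the frame of bottle_box between -0.016 and 0.016 m and z of tall_jar_center in the frame of bottle_box between 0.064 and 0.076 m and x of tall_jar_center in the frame of bottle_box between -0.016 and 0.016 m); the robot touches nothing.
It fails at once if one of the three is tipped over (angle between any of low_jar_center, steel_flask_center, tall_jar_center's own z axis and vertical above 0.7 rad).
It fails at once if one of the three is dropped (falls freely from more than about 25 mm) ((linear speed of low_jar above 0.7 m/s and contact force between low_jar and anything else below 0.01 N) or (linear speed of steel_flask above 0.7 m/s and contact force between steel_flask and anything else below 0.01 N) or (linear speed of tall_jar above 0.7 m/s and contact force between tall_jar and anything else below 0.01 N)).
It also fails if it takes over 112 s, if anything falls off the work surface, if the arm or the gripper's body presses on something with over 40 N, if the wrist force passes 120 N, or if a joint passes its speed limit or range.

## Robot

A 6-joint arm with a two-finger parallel gripper is mounted at the origin on a cart in front of the work surface, level with it; the furniture and walls round the work are solid. World frame = base frame: x ahead of the robot, y to its left, z up, the work surface at z = 0. Lengths are in m, angles in rad, forces in N, time in s.
With the tool pointing down it reaches from about 0.375 to 0.925 m from the base axis. Payload 5.7 kg.
Tool frame: the origin (TCP) lies on the centre line of the jaws, within the pads' length; the fingertips stand env.nose_length ahead of it and the grasp point (between the pads) lies 2 mm behind it (env.nose_length is the distance from the TCP to the fingertips, in m); z points along the fingers, y is the direction in which the jaws open and shut (so a half turn about z gives the same grasp; the last joint's range is limited). The gripper opens to 88 mm and grips with 3 to 60 N. Pads are 20 mm wide; open, the fingers measure 115 mm over their backs; the gripper's body (75 mm by 178 mm) begins 61 mm behind the grasp point.
Start: joints at [1.105, 0.359, 1.51, -0, 1.272, -0.115], TCP at [0.206, 0.563, 0.24] pointing down, gripper open.
Joint ranges: [-2.97, 2.97], [-1.01, 2.36], [0.21, 2.38], [-0.96, 4.11], [0.2, 2.71], [-2.98, 2.98]. Speed limits (rad/s): [2.39, 2.39, 3.14, 3.14, 3.14, 3.14].

## Interface

Orientations are given as a rotation vector (axis times angle).
In Python, from cell import env gives the robot as it stands. The module is installed in compiled form; this text tells all that it offers.
- The arm moves only by the shell command python3 -m inch 'ROWS' [FORCE]. ROWS is JSON, a list of rows, each a list of 3 entries, a list of its own where there are three numbers: the opening, from 0 (shut) to 1 (fully open), then the shift along the tool's x, y, z in cm, then the turn, a rotation vector about the tool's x, y, z in rad. In form: [[gripper, [x, y, z], [wx, wy, wz]], ...]. A call has exactly 5 rows; each row is the pose to reach, as a shift and turn from the pose commanded when the call began, along the tool's axes at that moment; what a row does not reach only later rows make up. A row lasts 1/12 s, in which the tool goes at most 41.7 mm and 7.16 degrees, less where a joint would pass 70% of its speed; a pose out of reach is approached as far as the arm can. A call with a gripper value outside its range is refused whole. The fingers move at their own pace and stop on an object; FORCE is the grip in N (left out, the last holds). Time passes only in rows, so rows that repeat a pose let the fingers close, or fill a call up. It gives the time, the measured TCP pose, the force and the opening at its end, in the units of the state.
- env.sense(): the state, without advancing time (a new reading comes with each control period).
- env.capture(name): name is "scene" or "top"; returns a dict with "image" (384x512x3 uint8, blue, green, red), "z_map" (384x512 float32, m along the optical axis (not along the pixel's ray), 0 where there is no reading), "K" (3x3 intrinsics, pixels), "k1" (the pictures are not rectified: a ray, as slopes to the right and down, at radius r is drawn at 1 + k1 r^2 times it, then the intrinsics apply), "rvec" (rotation vector, rad) and "tvec" (3), from world to camera coordinates, as OpenCV has them. Camera axes: x right, y down, z forward; pixel columns grow to the right and rows downward; lengths in m; the calibration is good to about 2 mm. A picture is of the moment at which its call begins.
- env.finish_job(): hands the job in, once; it reports no verdict.
The state is a dict: "clock": time; "joint_pos": joint angles; "qd": joint speeds; "joint_torque": joint torques, N m; "position": TCP position; "tool_rot": TCP orientation; "wrist_force": force on the tool from outside, world axes, zero at the start; "wrist_torque": the same for the moment, N m; "opening": finger opening in m.
Only numpy, scipy, OpenCV 4.12 (cv2) and the standard library are available. Lean on these libraries where they do the work, as an engineer would, in place of code of your own. Each camera call takes 0.05 s, during which the arm holds its last target.

## Working session

There is one attempt and no reset: what is moved stays moved. The work goes in short steps, Python scripts to look and compute and a shell command to move; the robot and the scene stay as the last step left them, time stands still between calls to the robot, and variables do not carry over. Pictures are saved under pics/ and viewed, and the job is handed in when it is done.

```bash
mkdir -p pics; ls
cat > h.py <<'E'
import numpy as np, cv2
from cell import env
def cap(n):
    c=env.capture(n); np.savez('%s_last.npz'%n, **{k:np.asarray(v) for k,v in c.items()}); return c
def load(n):
    return dict(np.load('%s_last.npz'%n))
def pts(c):
    z=np.asarray(c['z_map'],float); K=np.asarray(c['K']); k1=float(c['k1'])
    h,w=z.shape; u,v=np.meshgrid(np.arange(w),np.arange(h))
    p=cv2.undistortPoints(np.stack([u,v],-1).reshape(-1,1,2).astype(float),K,np.array([k1,0,0,0.])).reshape(h,w,2)
    P=np.dstack([p[...,0]*z,p[...,1]*z,z])
    R=cv2.Rodrigues(np.asarray(c['rvec'],float))[0]; t=np.asarray(c['tvec'],float).ravel()
    W=(P-t)@R
    W[z==0]=np.nan
    return W
E
python3 - <<'E'
from h import *
s=env.sense(); print({k:np.round(v,3) for k,v in s.items()}, env.nose_length)
for n in('scene','top'):
    c=cap(n); cv2.imwrite('pics/%s0.png'%n,c['image'])
    R=cv2.Rodrigues(c['rvec'])[0]; print(n,-R.T@np.ravel(c['tvec']),R[2],c['K'][0][0],c['k1'])
E
```

```text
pics
{'clock': np.float64(0.0), 'joint_pos': array([ 1.105,  0.359,  1.511, -0.   ,  1.273, -0.115]), 'qd': array([ 0.001,  0.001,  0.001, -0.001, -0.002, -0.   ]), 'joint_torque': array([ 1.0000e-03, -5.1539e+01, -2.7073e+01,  6.7000e-02,  3.5000e-02,
       -0.0000e+00]), 'position': array([0.206, 0.563, 0.239]), 'tool_rot': array([-5.480e-01, -3.093e+00,  3.000e-03]), 'wrist_force': array([-0.205,  0.512,  0.651]), 'wrist_torque': array([0.008, 0.021, 0.021]), 'opening': np.float64(0.088)} 0.017
scene [-0.02422681  0.29953377  0.63050541] [ 0.68570396 -0.35942054 -0.63295099] 372.34923207582744 -0.056213004152588016
top [0.48833033 0.00698587 0.99656304] [ 0.08473259  0.01306169 -0.99631811] 479.02405481428684 -0.053822796854897416
```

View pics/scene0.png

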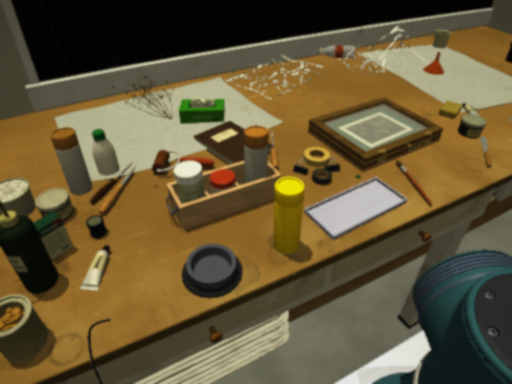

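View pics/top0.png

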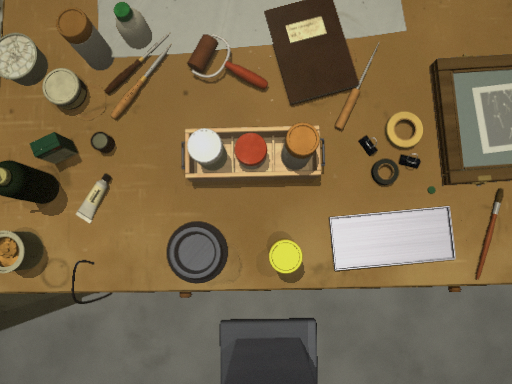

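The top picture shows the bottle box at about (253,153). In it are the white lid at (206,147), the red lid at (250,149) and the wooden flask lid at (302,140). The holder is at (196,252), the drip tray at (392,238), and a yellow look-alike flask stands at (286,257), to be avoided. Another flask far back at (75,25) is not part of the job. Now I'll measure these.

```bash
cat > meas.py <<'E'
from h import *
c=load('top'); W=pts(c)
Ws=pts(load('scene'))
def circ(W,x,y,z0,z1,r,name):
    m=(np.hypot(W[...,0]-x,W[...,1]-y)<r)&(W[...,2]>z0)&(W[...,2]<z1)
    P=W[m]; 
    if len(P)<5: print(name,'few',len(P)); return
    (cx,cy),rad=cv2.minEnclosingCircle(P[:,:2].astype(np.float32))
    print(name,len(P),'mean',P.mean(0).round(4),'circle',round(cx,4),round(cy,4),'d',round(2*rad,4),'z med',np.median(P[:,2]).round(4))
for nm,(u,v) in dict(white=(206,147),red=(250,149),wood=(302,140),yellow=(286,257),cup=(196,252),tray=(392,238),bench=(300,220),rim=(196,226)).items():
    p=W[v,u]; print(nm,p.round(4))
    if nm in('white','red','wood','yellow'):
        circ(W,p[0],p[1],p[2]-.006,p[2]+.01,.05,nm+' top'); circ(Ws,p[0],p[1],p[2]-.006,p[2]+.01,.05,nm+' scn')
E
python3 meas.py
python3 - <<'E'
from h import *
c=load('top'); W=pts(c); x,y,z=W[...,0],W[...,1],W[...,2]
# box rim
for nm,Wn in(('top',W),('scn',pts(load('scene')))):
    x,y,z=[Wn[...,i] for i in range(3)]
    p=W[150,228]
    m=(abs(z-.072)<.005)&(abs(x-p[0])<.1)&(abs(y-p[1])<.2)
    # exclude red lid region by z band
    P=Wn[m][:,:2].astype(np.float32); r=cv2.minAreaRect(P); print(nm,'box',len(P),r)
    b=W[252,196]; m=(abs(z-.034)<.005)&(np.hypot(x-b[0],y-b[1])<.06); P=Wn[m]; print('rim',len(P),cv2.minEnclosingCircle(P[:,:2].astype(np.float32)))
    m=(z>.006)&(z<.04)&(np.hypot(x-b[0],y-b[1])<.08); P=Wn[m]; print('foot',len(P),cv2.minEnclosingCircle(P[:,:2].astype(np.float32)))
    t=W[238,392]; m=(z>.008)&(z<.02)&(abs(x-t[0])<.09)&(abs(y-t[1])<.16);P=Wn[m][:,:2].astype(np.float32); print('tray',len(P),cv2.minAreaRect(P) if len(P)>4 else 0)
E
```

```text
white [0.6493 0.1095 0.1333]
white top 902 mean [0.6542 0.1136 0.1305] circle 0.6542 0.1139 d 0.0652 z med 0.1305
white scn 390 mean [0.6489 0.1148 0.1307] circle 0.6518 0.1144 d 0.0667 z med 0.1309
red [0.6533 0.0304 0.0811]
red top 782 mean [0.6556 0.0303 0.0783] circle 0.6614 0.027 d 0.0745 z med 0.0783
red scn 336 mean [0.6507 0.0307 0.0784] circle 0.6538 0.0303 d 0.0671 z med 0.0784
wood [ 0.6499 -0.0624  0.1772]
wood top 903 mean [ 0.6521 -0.0625  0.1784] circle 0.6525 -0.063 d 0.0596 z med 0.1782
wood scn 324 mean [ 0.6481 -0.0608  0.1784] circle 0.6523 -0.0625 d 0.0625 z med 0.1785
yellow [ 0.4489 -0.0303  0.1705]
yellow top 921 mean [ 0.4507 -0.029   0.1706] circle 0.4506 -0.0287 d 0.0588 z med 0.1705
yellow scn 525 mean [ 0.4457 -0.0276  0.1708] circle 0.4471 -0.0284 d 0.0596 z med 0.1708
cup [0.4547 0.1465 0.0125]
tray [ 4.755e-01 -2.586e-01  4.000e-04]
bench [ 0.5166 -0.069  -0.0021]
rim [0.5081 0.1469 0.0057]
top box 1626 ((0.6514312624931335, 0.02725251019001007), (0.09892928600311279, 0.2666005790233612), 0.0757710337638855)
rim 740 ((0.45514991879463196, 0.1472032219171524), 0.05180506035685539)
foot 2273 ((0.4610762298107147, 0.154231458902359), 0.07112252712249756)
tray 564 ((0.4762183427810669, -0.25618723034858704), (0.11109038442373276, 0.2503027617931366), 3.9018242359161377)
scn box 944 ((0.6486613154411316, 0.02688981592655182), (0.10270918160676956, 0.26572319865226746), 0.45248353481292725)
rim 649 ((0.4529617726802826, 0.14659307897090912), 0.05203729122877121)
foot 2254 ((0.45189666748046875, 0.14701887965202332), 0.06318140029907227)
tray 415 ((0.47404745221138, -0.25515317916870117), (0.11229482293128967, 0.25315722823143005), 3.319159507751465)
```

Run:
```python
from h import *
from scipy.spatial.transform import Rotation as R
im=load('top')['image']; cv2.imwrite('pics/crop0.png',cv2.resize(im[100:290,150:470],None,fx=2.5,fy=2.5,interpolation=cv2.INTER_CUBIC))
s=env.sense(); r=R.from_rotvec(s['tool_rot']); print(r.as_matrix().round(4))
T=R.from_matrix(np.diag([-1,1,-1.])); print((r.inv()*T).as_rotvec())
for n in('top','scene'):
    W=pts(load(n)).reshape(-1,3); W=W[np.isfinite(W[:,0])]; m=(W[:,2]>.14)&(W[:,0]>.15)&(W[:,0]<.9)&(abs(W[:,1])<.75); P=W[m]
    cell=np.round(P[:,:2]/.05)*.05
    d={}
    for k,z in zip(map(tuple,cell.round(2)),P[:,2]): d.setdefault(k,[]).append(z)
    print(n,[(k,len(v),round(max(v),3)) for k,v in d.items() if len(v)>5])
```

```text
[[-9.391e-01  3.436e-01 -8.000e-04]
 [ 3.436e-01  9.391e-01 -1.500e-03]
 [ 2.000e-04 -1.700e-03 -1.000e+00]]
[-0.00160463 -0.00049409 -0.35079822]
top [((np.float64(0.9), np.float64(0.35)), 346, np.float64(0.177)), ((np.float64(0.9), np.float64(0.4)), 19, np.float64(0.175)), ((np.float64(0.9), np.float64(0.3)), 55, np.float64(0.173)), ((np.float64(0.85), np.float64(0.3)), 36, np.float64(0.174)), ((np.float64(0.85), np.float64(0.35)), 473, np.float64(0.176)), ((np.float64(0.7), np.float64(-0.05)), 53, np.float64(0.182)), ((np.float64(0.65), np.float64(-0.05)), 687, np.float64(0.186)), ((np.float64(0.65), np.float64(-0.1)), 218, np.float64(0.183)), ((np.float64(0.6), np.float64(-0.05)), 53, np.float64(0.184)), ((np.float64(0.65), np.float64(0.5)), 6, np.float64(0.16)), ((np.float64(0.65), np.float64(0.45)), 28, np.float64(0.16)), ((np.float64(0.6), np.float64(0.5)), 22, np.float64(0.166)), ((np.float64(0.6), np.float64(0.45)), 685, np.float64(0.186)), ((np.float64(0.55), np.float64(0.5)), 15, np.float64(0.164)), ((np.float64(0.55), np.float64(0.45)), 107, np.float64(0.165)), ((np.float
[... 686 characters left out ...]
0.173)), ((np.float64(0.9), np.float64(0.4)), 6, np.float64(0.174)), ((np.float64(0.85), np.float64(0.4)), 29, np.float64(0.175)), ((np.float64(0.6), np.float64(-0.05)), 115, np.float64(0.183)), ((np.float64(0.45), np.float64(-0.05)), 252, np.float64(0.176)), ((np.float64(0.45), np.float64(-0.0)), 330, np.float64(0.176)), ((np.float64(0.4), np.float64(-0.05)), 114, np.float64(0.175)), ((np.float64(0.4), np.float64(-0.0)), 92, np.float64(0.175)), ((np.float64(0.6), np.float64(0.45)), 521, np.float64(0.22)), ((np.float64(0.6), np.float64(0.5)), 134, np.float64(0.185)), ((np.float64(0.55), np.float64(0.45)), 233, np.float64(0.166)), ((np.float64(0.55), np.float64(0.5)), 135, np.float64(0.166))]
```

View pics/crop0.png

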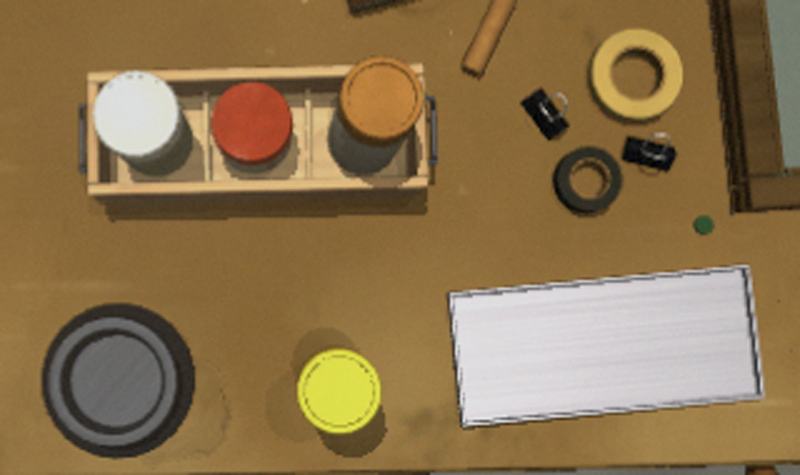

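Three things could be the flask: the wooden-lidded one in the box (top 302,140; crop 382,97), the one far back (75,25) and the yellow one (286,257). Only the first stands in the box's end compartment with an orange-brown lid, and the crop confirms it. I'll align the tool and raise it first.

```bash
python3 -m inch '[[1,[0,0,-2],[0,0,-0.1]],[1,[0,0,-4],[0,0,-0.2]],[1,[0,0,-6],[0,0,-0.3]],[1,[0,0,-6],[-0.0016,0,-0.3508]],[1,[0,0,-6],[-0.0016,0,-0.3508]]]' 20
```

```text
clock: 0.52
position: [0.2064, 0.5639, 0.3007]
tool_rot: [-0.003, 3.14, 0.005]
wrist_force: [-0.3, 0.1, 0.4]
opening: 0.0876
```

```bash
R='x'; python3 -m inch '[[1,[-2.2,-3.1,0],[0,0,0]],[1,[-4.4,-6.2,0],[0,0,0]],[1,[-6.6,-9.3,0],[0,0,0]],[1,[-8.8,-12.4,0],[0,0,0]],[1,[-11,-15.5,0],[0,0,0]]]'
python3 -m inch '[[1,[-2.2,-3.1,0],[0,0,0]],[1,[-4.4,-6.2,0],[0,0,0]],[1,[-6.6,-9.3,0],[0,0,0]],[1,[-8.8,-12.4,0],[0,0,0]],[1,[-11,-15.5,0],[0,0,0]]]'
python3 -m inch '[[1,[-2.2,-3.1,0],[0,0,0]],[1,[-4.4,-6.2,0],[0,0,0]],[1,[-6.6,-9.3,0],[0,0,0]],[1,[-8.8,-12.4,0],[0,0,0]],[1,[-11,-15.5,0],[0,0,0]]]'
python3 -m inch '[[1,[-2.2,-3.1,0],[0,0,0]],[1,[-4.4,-6.2,0],[0,0,0]],[1,[-6.6,-9.3,0],[0,0,0]],[1,[-8.8,-12.4,0],[0,0,0]],[1,[-11,-15.5,0],[0,0,0]]]'
```

```text
clock: 0.93
position: [0.3162, 0.4064, 0.2983]
tool_rot: [-0.002, -3.14, 0.0]
wrist_force: [0.1, 0.1, -0.8]
opening: 0.0879
clock: 1.35
position: [0.4262, 0.2515, 0.2983]
tool_rot: [-0.003, -3.14, -0.001]
wrist_force: [0.2, -0.1, 0.5]
opening: 0.0878
clock: 1.77
position: [0.5362, 0.0966, 0.2979]
tool_rot: [-0.004, -3.14, -0.002]
wrist_force: [0.6, 1.3, 0.3]
opening: 0.0877
clock: 2.18
position: [0.6462, -0.0582, 0.2974]
tool_rot: [-0.004, -3.139, -0.003]
wrist_force: [0.2, -0.1, -0.8]
opening: 0.0879
```

```bash
python3 -m inch '[[1,[-0.6,-0.45,0],[0,0,0]],[1,[-0.6,-0.45,3],[0,0,0]],[1,[-0.6,-0.45,6],[0,0,0]],[1,[-0.6,-0.45,8],[0,0,0]],[1,[-0.6,-0.45,9],[0,0,0]]]'
python3 -m inch '[[1,[0,0,1],[0,0,0]],[1,[0,0,2],[0,0,0]],[1,[0,0,3],[0,0,0]],[1,[0,0,3.9],[0,0,0]],[1,[0,0,3.9],[0,0,0]]]'
python3 - <<'E'
from h import *
c=cap('top'); i=c['image']; cv2.imwrite('pics/a1.png',np.hstack([cv2.resize(i[70:220,180:380],(400,300)),cv2.resize(cap('scene')['image'][90:260,140:340],(400,340))[:300]]))
E
```

```text
clock: 2.6
position: [0.6494, -0.0601, 0.2044]
tool_rot: [-0.003, -3.135, -0.005]
wrist_force: [-0.7, -0.2, 0.4]
opening: 0.0879
clock: 3.02
position: [0.6514, -0.0606, 0.1682]
tool_rot: [0.0, -3.14, -0.003]
wrist_force: [-0.0, 0.4, -0.7]
opening: 0.0879
```

View pics/a1.png

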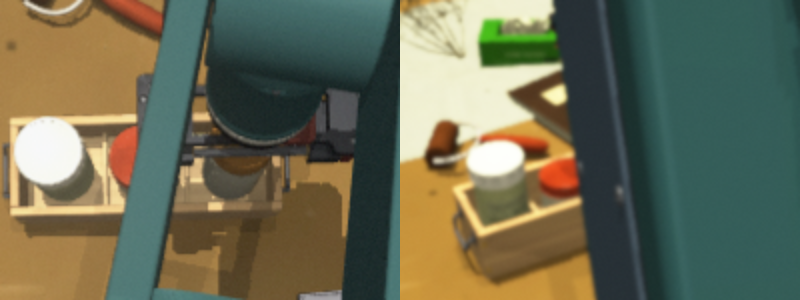

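The arm covers most of the view. What shows is the gripper over the flask lid with the neighbouring items undisturbed. Closing now.

```bash
python3 -m inch '[[1,[-0.1,-0.2,0],[0,0,0]],[0.5,[-0.1,-0.2,0],[0,0,0]],[0.4,[-0.1,-0.2,0],[0,0,0]],[0.3,[-0.1,-0.2,0],[0,0,0]],[0.3,[-0.1,-0.2,0],[0,0,0]]]' 25
python3 -m inch '[[0.3,[0,0,0],[0,0,0]],[0.3,[0,0,0],[0,0,0]],[0.3,[0,0,0],[0,0,0]],[0.3,[0,0,0],[0,0,0]],[0.3,[0,0,0],[0,0,0]]]' 25
```

```text
clock: 3.53
position: [0.6534, -0.0629, 0.1701]
tool_rot: [0.0, 3.141, 0.002]
wrist_force: [-0.6, -0.2, 0.5]
opening: 0.0646
clock: 3.95
position: [0.6532, -0.0627, 0.1699]
tool_rot: [-0.0, 3.141, 0.003]
wrist_force: [-0.3, 1.2, 1.8]
opening: 0.0572
```

```bash
python3 -m inch '[[0.3,[0,0,-0.5],[0,0,0]],[0.3,[0,0,-1.5],[0,0,0]],[0.3,[0,0,-3],[0,0,0]],[0.3,[0,0,-4.5],[0,0,0]],[0.3,[0,0,-6],[0,0,0]]]'
python3 -m inch '[[0.3,[0,0,-1.5],[0,0,0]],[0.3,[0,0,-3],[0,0,0]],[0.3,[0,0,-4],[0,0,0]],[0.3,[0,0,-4.5],[0,0,0]],[0.3,[0,0,-4.5],[0,0,0]]]'
```

```text
clock: 4.37
position: [0.6529, -0.0631, 0.2306]
tool_rot: [-0.0, -3.141, -0.002]
wrist_force: [-0.2, 0.6, -3.8]
opening: 0.0575
clock: 4.78
position: [0.6538, -0.0632, 0.2762]
tool_rot: [0.0, 3.139, 0.001]
wrist_force: [0.4, -0.7, -3.3]
opening: 0.0574
```

```bash
python3 -m inch '[[0.3,[0.8,-1.2,0],[0,0,0]],[0.3,[2,-3,0],[0,0,0]],[0.3,[3.2,-4.8,0],[0,0,0]],[0.3,[4.4,-6.6,0],[0,0,0]],[0.3,[5.8,-8.7,0],[0,0,0]]]'
python3 -m inch '[[0.3,[1.2,-1.8,0],[0,0,0]],[0.3,[2.4,-3.6,0],[0,0,0]],[0.3,[3.6,-5.4,0],[0,0,0]],[0.3,[4.8,-7.2,0],[0,0,0]],[0.3,[6,-9,0],[0,0,0]]]'
python3 -m inch '[[0.3,[1.2,-1.8,0],[0,0,0]],[0.3,[2.4,-3.6,0],[0,0,0]],[0.3,[3.6,-5.4,0],[0,0,0]],[0.3,[4.8,-7.2,0],[0,0,0]],[0.3,[5.6,-8.5,0],[0,0,0]]]'
python3 -m inch '[[0.3,[0,0,1],[0,0,0]],[0.3,[0,0,2],[0,0,0]],[0.3,[0,0,4],[0,0,0]],[0.3,[0,0,6],[0,0,0]],[0.3,[0,0,6],[0,0,0]]]'
```

```text
clock: 5.2
position: [0.5935, -0.1507, 0.2732]
tool_rot: [0.001, -3.139, -0.003]
wrist_force: [-1.1, -0.7, -3.8]
opening: 0.0574
clock: 5.62
position: [0.5331, -0.241, 0.2732]
tool_rot: [-0.0, -3.139, -0.004]
wrist_force: [0.4, -0.1, -3.8]
opening: 0.0575
clock: 6.03
position: [0.4766, -0.3264, 0.2731]
tool_rot: [-0.001, -3.139, -0.003]
wrist_force: [0.8, 0.1, -2.7]
opening: 0.0576
clock: 6.45
position: [0.4765, -0.3217, 0.2092]
tool_rot: [0.001, -3.135, -0.013]
wrist_force: [-0.7, 1.3, -3.1]
opening: 0.0572
```

```bash
python3 -m inch '[[0.3,[0,0,1],[0,0,0]],[0.3,[0,0,2],[0,0,0]],[0.3,[0,0,2.8],[0,0,0]],[0.3,[0,0,3.3],[0,0,0]],[0.3,[0,0,3.6],[0,0,0]]]'
python3 -m inch '[[0.3,[0,0,0.2],[0,0,0]],[0.3,[0,0,0.4],[0,0,0]],[0.3,[0,0,0.6],[0,0,0]],[0.3,[0,0,0.6],[0,0,0]],[0.3,[0,0,0.6],[0,0,0]]]'
```

```text
clock: 6.87
position: [0.4791, -0.3246, 0.1777]
tool_rot: [0.0, -3.141, -0.003]
wrist_force: [0.1, 0.3, -2.6]
opening: 0.0575
clock: 7.28
position: [0.4793, -0.325, 0.1726]
tool_rot: [0.0, 3.141, 0.002]
wrist_force: [0.8, -0.3, -3.3]
opening: 0.0572
```

```bash
python3 -m inch '[[0.3,[0,0,0.1],[0,0,0]],[0.3,[0,0,0.2],[0,0,0]],[0.3,[0,0,0.3],[0,0,0]],[0.3,[0,0,0.4],[0,0,0]],[0.3,[0,0,0.5],[0,0,0]]]'
python3 -m inch '[[0.3,[0,0,0.1],[0,0,0]],[0.3,[0,0,0.2],[0,0,0]],[0.3,[0,0,0.3],[0,0,0]],[0.3,[0,0,0.3],[0,0,0]],[0.3,[0,0,0.3],[0,0,0]]]'
```

```text
clock: 7.7
position: [0.4792, -0.3249, 0.1673]
tool_rot: [0.0, 3.141, 0.002]
wrist_force: [-0.5, 0.5, -4.6]
opening: 0.0574
clock: 8.12
position: [0.4795, -0.3249, 0.165]
tool_rot: [-0.0, 3.141, 0.002]
wrist_force: [-0.5, 1.7, 2.9]
opening: 0.0574
```

Contact is made: the force changed from -4 to +3 N. Releasing slowly.

```bash
python3 -m inch '[[0.7,[0,0,0],[0,0,0]],[0.75,[0,0,0],[0,0,0]],[0.8,[0,0,0],[0,0,0]],[0.9,[0,0,0],[0,0,0]],[1,[0,0,0],[0,0,0]]]'
python3 -m inch '[[1,[0,0,0],[0,0,0]],[1,[0,0,-1],[0,0,0]],[1,[0,0,-3],[0,0,0]],[1,[0,0,-6],[0,0,0]],[1,[0,0,-9],[0,0,0]]]'
```

```text
clock: 8.53
position: [0.4792, -0.325, 0.1643]
tool_rot: [0.0, 3.141, 0.002]
wrist_force: [-0.5, 0.2, -0.3]
opening: 0.0799
clock: 8.95
position: [0.4786, -0.3245, 0.2553]
tool_rot: [-0.0, -3.14, -0.004]
wrist_force: [-0.5, -0.2, 0.6]
opening: 0.088
```

```bash
python3 -m inch '[[1,[-1.2,2.9,0],[0,0,0]],[1,[-2.4,5.8,0],[0,0,0]],[1,[-3.6,8.7,0],[0,0,0]],[1,[-4.8,11.6,0],[0,0,0]],[1,[-6,14.6,0],[0,0,0]]]'
python3 -m inch '[[1,[-1.2,2.9,0],[0,0,0]],[1,[-2.4,5.8,0],[0,0,0]],[1,[-3.6,8.7,0],[0,0,0]],[1,[-4.8,11.6,0],[0,0,0]],[1,[-6,14.6,0],[0,0,0]]]'
python3 -m inch '[[1,[-1.1,2.9,0],[0,0,0]],[1,[-2.2,5.8,0],[0,0,0]],[1,[-3.3,8.7,0],[0,0,0]],[1,[-4.4,11.6,0],[0,0,0]],[1,[-5.4,14.6,0],[0,0,0]]]'
python3 -m inch '[[1,[0,0,1.5],[0,0,0]],[1,[0,0,3],[0,0,0]],[1,[0,0,5],[0,0,0]],[1,[0,0,6],[0,0,0]],[1,[0,0,6],[0,0,0]]]'
```

```text
clock: 9.37
position: [0.5397, -0.1779, 0.2557]
tool_rot: [0.001, 3.14, 0.001]
wrist_force: [0.9, 0.6, 0.5]
opening: 0.088
clock: 9.78
position: [0.5997, -0.0316, 0.2558]
tool_rot: [0.0, 3.141, 0.002]
wrist_force: [0.8, -0.7, -1.0]
opening: 0.0877
clock: 10.2
position: [0.6537, 0.1144, 0.2559]
tool_rot: [-0.0, 3.141, 0.002]
wrist_force: [0.6, 0.1, -0.1]
opening: 0.0876
clock: 10.62
position: [0.6515, 0.113, 0.1929]
tool_rot: [0.0, -3.137, -0.002]
wrist_force: [-0.5, 0.1, -0.2]
opening: 0.0873
```

Run:
```python
from h import *
c=cap('top'); i=c['image']; cv2.imwrite('pics/a2.png',cv2.resize(i,(768,576)))
```

```text
(no output)
```

View pics/a2.png

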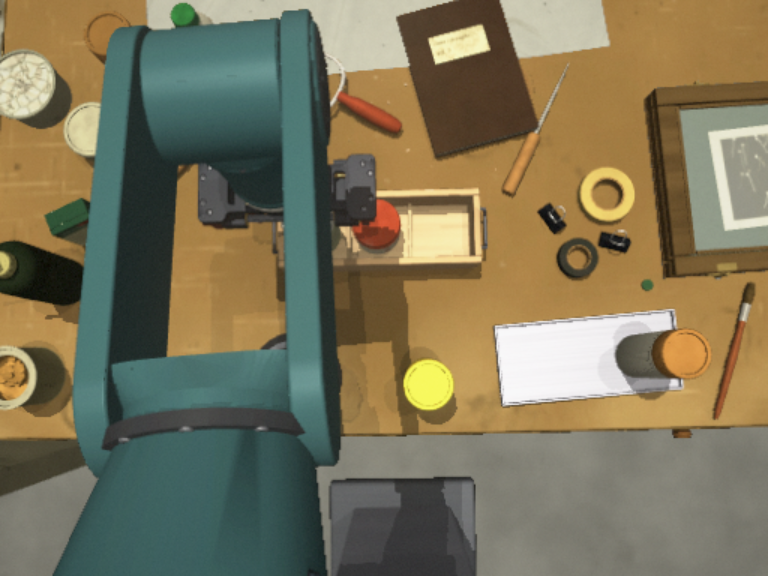

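The flask now stands upright in the drip tray at (680,353), clear of the rim. The gripper is over the tall jar. Next I lower and grip.

```bash
python3 -m inch '[[1,[0,0,2],[0,0,0]],[1,[0,0,4],[0,0,0]],[1,[0,0,5.5],[0,0,0]],[1,[0,0,6.5],[0,0,0]],[1,[0,0,6.5],[0,0,0]]]'
python3 -m inch '[[1,[0,0,0],[0,0,0]],[0.5,[0,0,0],[0,0,0]],[0.4,[0,0,0],[0,0,0]],[0.4,[0,0,0],[0,0,0]],[0.4,[0,0,0],[0,0,0]]]' 25
python3 -m inch '[[0.4,[0,0,0],[0,0,0]],[0.4,[0,0,0],[0,0,0]],[0.4,[0,0,0],[0,0,0]],[0.4,[0,0,0],[0,0,0]],[0.4,[0,0,0],[0,0,0]]]' 25
```

```text
clock: 11.08
position: [0.6525, 0.1129, 0.129]
tool_rot: [-0.001, -3.14, -0.002]
wrist_force: [-1.1, 0.1, -0.4]
opening: 0.0876
clock: 11.5
position: [0.6537, 0.1133, 0.131]
tool_rot: [0.0, 3.14, 0.003]
wrist_force: [-0.7, 0.0, -0.1]
opening: 0.0645
clock: 11.92
position: [0.6538, 0.1133, 0.1309]
tool_rot: [-0.0, 3.14, 0.003]
wrist_force: [0.1, 0.1, 6.1]
opening: 0.0641
```

```bash
python3 -m inch '[[0.4,[0,0,-0.5],[0,0,0]],[0.4,[0,0,-1.5],[0,0,0]],[0.4,[0,0,-3],[0,0,0]],[0.4,[0,0,-5],[0,0,0]],[0.4,[0,0,-7],[0,0,0]]]'
python3 -m inch '[[0.4,[0,0,-2],[0,0,0]],[0.4,[0,0,-4],[0,0,0]],[0.4,[0,0,-6],[0,0,0]],[0.4,[0,0,-6.5],[0,0,0]],[0.4,[0,0,-6.5],[0,0,0]]]'
python3 -m inch '[[0.4,[0.6,-1,0],[0,0,0]],[0.4,[1.8,-3,0],[0,0,0]],[0.4,[3,-5,0],[0,0,0]],[0.4,[4.2,-7,0],[0,0,0]],[0.4,[5.4,-9,0],[0,0,0]]]'
python3 -m inch '[[0.4,[1.4,-2.3,0],[0,0,0]],[0.4,[2.8,-4.6,0],[0,0,0]],[0.4,[4.2,-6.9,0],[0,0,0]],[0.4,[5.5,-9.2,0],[0,0,0]],[0.4,[6.9,-11.5,0],[0,0,0]]]'
python3 -m inch '[[0.4,[1.4,-2.3,0],[0,0,0]],[0.4,[2.8,-4.6,0],[0,0,0]],[0.4,[4,-6.8,0],[0,0,0]],[0.4,[5.2,-8.8,0],[0,0,0]],[0.4,[5.9,-9.9,0],[0,0,0]]]'
python3 -m inch '[[0.4,[0,0,0],[0,0,0]],[0.4,[0,0,0],[0,0,0]],[0.4,[0,0,1],[0,0,0]],[0.4,[0,0,2],[0,0,0]],[0.4,[0,0,3],[0,0,0]]]'
```

```text
clock: 12.33
position: [0.6521, 0.1129, 0.2001]
tool_rot: [-0.0, -3.139, -0.002]
wrist_force: [0.3, 0.2, -3.8]
opening: 0.0639
clock: 12.75
position: [0.654, 0.113, 0.2669]
tool_rot: [-0.0, 3.138, 0.003]
wrist_force: [0.1, -0.6, -5.0]
opening: 0.0634
clock: 13.17
position: [0.5966, 0.0217, 0.2626]
tool_rot: [0.0, -3.137, -0.002]
wrist_force: [0.5, -1.2, -4.6]
opening: 0.0641
clock: 13.58
position: [0.5275, -0.0931, 0.2627]
tool_rot: [0.0, -3.138, -0.003]
wrist_force: [0.3, -0.3, -3.2]
opening: 0.0636
clock: 14.0
position: [0.4678, -0.1926, 0.2627]
tool_rot: [-0.002, -3.138, -0.003]
wrist_force: [-0.5, 0.0, -3.4]
opening: 0.064
clock: 14.42
position: [0.4711, -0.19, 0.233]
tool_rot: [0.002, -3.141, -0.003]
wrist_force: [0.0, 0.7, -4.3]
opening: 0.0642
```

```bash
python3 -m inch '[[0.4,[0,0,2],[0,0,0]],[0.4,[0,0,4],[0,0,0]],[0.4,[0,0,6],[0,0,0]],[0.4,[0,0,8],[0,0,0]],[0.4,[0,0,9],[0,0,0]]]'
python3 -m inch '[[0.4,[0,0,0.3],[0,0,0]],[0.4,[0,0,0.5],[0,0,0]],[0.4,[0,0,0.7],[0,0,0]],[0.4,[0,0,0.8],[0,0,0]],[0.4,[0,0,0.9],[0,0,0]]]'
python3 -m inch '[[0.4,[0,0,0.1],[0,0,0]],[0.4,[0,0,0.2],[0,0,0]],[0.4,[0,0,0.3],[0,0,0]],[0.4,[0,0,0.4],[0,0,0]],[0.4,[0,0,0.4],[0,0,0]]]'
```

```text
clock: 14.83
position: [0.4697, -0.1891, 0.1413]
tool_rot: [0.002, -3.138, -0.006]
wrist_force: [-0.1, -0.4, -4.8]
opening: 0.0639
clock: 15.25
position: [0.4719, -0.1912, 0.1363]
tool_rot: [-0.0, 3.14, 0.001]
wrist_force: [0.0, -0.2, -4.0]
opening: 0.064
clock: 15.67
position: [0.4711, -0.1908, 0.1315]
tool_rot: [0.0, 3.141, 0.002]
wrist_force: [0.2, 0.7, -4.4]
opening: 0.0636
```

```bash
python3 -m inch '[[0.4,[0,0,0.1],[0,0,0]],[0.4,[0,0,0.2],[0,0,0]],[0.4,[0,0,0.3],[0,0,0]],[0.4,[0,0,0.35],[0,0,0]],[0.4,[0,0,0.4],[0,0,0]]]'
python3 -m inch '[[0.4,[0,0,0.1],[0,0,0]],[0.4,[0,0,0.15],[0,0,0]],[0.4,[0,0,0.2],[0,0,0]],[0.4,[0,0,0.25],[0,0,0]],[0.4,[0,0,0.25],[0,0,0]]]'
```

```text
clock: 16.08
position: [0.4712, -0.1908, 0.1274]
tool_rot: [-0.0, 3.142, 0.002]
wrist_force: [-0.3, 0.0, -4.5]
opening: 0.0638
clock: 16.5
position: [0.4716, -0.1908, 0.1259]
tool_rot: [0.0, 3.14, 0.002]
wrist_force: [-1.5, 1.3, 5.7]
opening: 0.0636
```

Contact. Releasing and rising.

```bash
python3 -m inch '[[0.76,[0,0,0],[0,0,0]],[0.8,[0,0,0],[0,0,0]],[0.85,[0,0,0],[0,0,0]],[0.9,[0,0,0],[0,0,0]],[1,[0,0,0],[0,0,0]]]'
python3 -m inch '[[1,[0,0,0],[0,0,0]],[1,[0,0,-1],[0,0,0]],[1,[0,0,-3],[0,0,0]],[1,[0,0,-6],[0,0,0]],[1,[0,0,-9],[0,0,0]]]'
python3 - <<'E'
from h import *
c=cap('top'); i=c['image']; cv2.imwrite('pics/a3.png',cv2.resize(i,(768,576)))
W=pts(c)
for nm,(x,y,z) in dict(red=(.6535,.0303,.080),white=(.471,-.191,.127),wood=(.479,-.325,.177)).items():
    m=(np.hypot(W[...,0]-x,W[...,1]-y)<.05)&(abs(W[...,2]-z)<.006); P=W[m]; print(nm,len(P),P.mean(0) if len(P) else 0, cv2.minEnclosingCircle(P[:,:2].astype(np.float32)) if len(P) else 0)
E
```

```text
clock: 16.92
position: [0.4713, -0.1909, 0.1251]
tool_rot: [0.0, 3.141, 0.002]
wrist_force: [-1.0, -0.3, 0.1]
opening: 0.0823
clock: 17.33
position: [0.4705, -0.1906, 0.2161]
tool_rot: [-0.0, -3.14, -0.004]
wrist_force: [1.3, 0.1, 0.3]
opening: 0.0877
red 804 [0.65573129 0.03043801 0.07808298] ((0.6529853940010071, 0.0215753186494112), 0.04517059773206711)
white 350 [ 0.47009074 -0.20003684  0.12571908] ((0.4774205982685089, -0.2008356899023056), 0.029501579701900482)
wood 0 0 0
```

View pics/a3.png

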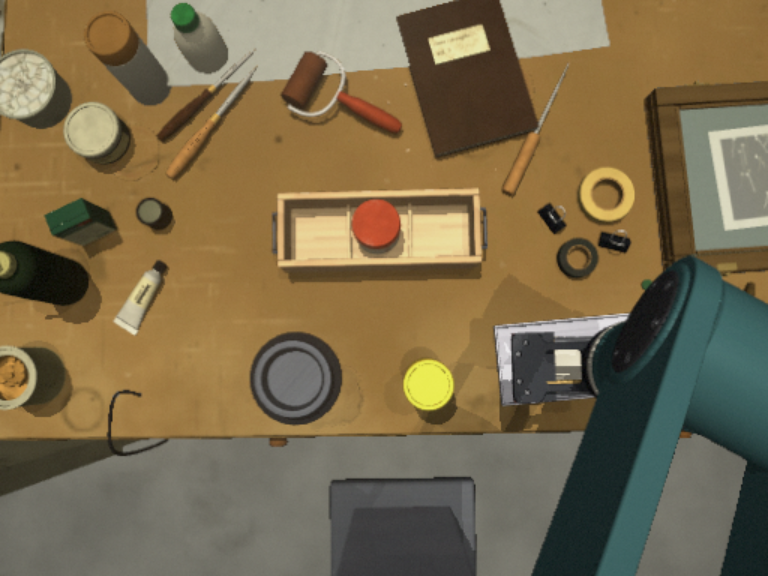

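The box now holds only the red-lidded jar at (376,223), unmoved. The yellow flask and the holder are untouched. On to the low jar.

```bash
python3 -m inch '[[1,[0,0,-2],[0,0,0]],[1,[-1,1.2,-3],[0,0,0]],[1,[-3,3.6,-3],[0,0,0]],[1,[-5,6,-3],[0,0,0]],[1,[-7,8.4,-3],[0,0,0]]]'
python3 -m inch '[[1,[-2,2.4,0],[0,0,0]],[1,[-4,4.8,0],[0,0,0]],[1,[-6,7.2,0],[0,0,0]],[1,[-8,9.6,0],[0,0,0]],[1,[-10,12,0],[0,0,0]]]'
python3 -m inch '[[1,[-1,1.2,0],[0,0,0]],[1,[-1.3,1.7,0],[0,0,0]],[1,[-1.3,1.7,3],[0,0,0]],[1,[-1.3,1.7,6],[0,0,0]],[1,[-1.3,1.7,8],[0,0,0]]]'
python3 -m inch '[[1,[0,0,2],[0,0,0]],[1,[0,0,4],[0,0,0]],[1,[0,0,5],[0,0,0]],[1,[0,0,5],[0,0,0]],[1,[0,0,5],[0,0,0]]]'
```

```text
clock: 17.8
position: [0.542, -0.1063, 0.2464]
tool_rot: [0.002, 3.14, 0.001]
wrist_force: [0.2, -0.9, 0.1]
opening: 0.0876
clock: 18.22
position: [0.642, 0.0144, 0.246]
tool_rot: [-0.0, 3.141, 0.002]
wrist_force: [0.4, -0.7, 0.1]
opening: 0.0876
clock: 18.63
position: [0.6525, 0.0293, 0.1636]
tool_rot: [-0.0, -3.139, -0.001]
wrist_force: [0.1, -0.7, -0.7]
opening: 0.0879
clock: 19.05
position: [0.6538, 0.0295, 0.1156]
tool_rot: [-0.001, -3.141, -0.002]
wrist_force: [1.6, 0.7, 0.7]
opening: 0.0874
```

```bash
python3 -m inch '[[1,[0,0.1,1],[0,0,0]],[1,[0,0.1,2],[0,0,0]],[1,[0,0.1,3],[0,0,0]],[1,[0,0.1,4.2],[0,0,0]],[1,[0,0.1,4.2],[0,0,0]]]'
python3 -m inch '[[1,[0,0,0],[0,0,0]],[0.6,[0,0,0],[0,0,0]],[0.5,[0,0,0],[0,0,0]],[0.4,[0,0,0],[0,0,0]],[0.4,[0,0,0],[0,0,0]]]' 25
python3 -m inch '[[0.4,[0,0,0],[0,0,0]],[0.4,[0,0,0],[0,0,0]],[0.4,[0,0,0],[0,0,0]],[0.4,[0,0,0],[0,0,0]],[0.4,[0,0,0],[0,0,0]]]' 25
```

```text
clock: 19.47
position: [0.6523, 0.0314, 0.0706]
tool_rot: [0.0, -3.138, -0.003]
wrist_force: [-0.2, -0.5, -0.4]
opening: 0.0878
clock: 19.88
position: [0.6546, 0.0312, 0.074]
tool_rot: [-0.0, 3.14, 0.002]
wrist_force: [-0.5, -3.2, 2.0]
opening: 0.0644
clock: 20.3
position: [0.6546, 0.0311, 0.0739]
tool_rot: [-0.0, 3.141, 0.002]
wrist_force: [-0.1, -0.6, 4.4]
opening: 0.0631
```

```bash
python3 -m inch '[[0.4,[0,0,-0.5],[0,0,0]],[0.4,[0,0,-1.5],[0,0,0]],[0.4,[0,0,-3],[0,0,0]],[0.4,[0,0,-5],[0,0,0]],[0.4,[0,0,-7],[0,0,0]]]'
python3 -m inch '[[0.4,[0,0,-2],[0,0,0]],[0.4,[0,0,-4],[0,0,0]],[0.4,[0,0,-5],[0,0,0]],[0.4,[0,0,-5],[0,0,0]],[0.4,[0,0,-5],[0,0,0]]]'
python3 -m inch '[[0.4,[1,0.6,0],[0,0,0]],[0.4,[3,1.8,0],[0,0,0]],[0.4,[5,3,0],[0,0,0]],[0.4,[7,4.2,0],[0,0,0]],[0.4,[9,5.4,0],[0,0,0]]]'
python3 -m inch '[[0.4,[2.2,1.3,0],[0,0,0]],[0.4,[4.4,2.5,0],[0,0,0]],[0.4,[6.6,3.8,0],[0,0,0]],[0.4,[8.8,5,0],[0,0,0]],[0.4,[10,5.7,0],[0,0,0]]]'
python3 -m inch '[[0.4,[1,0.5,0],[0,0,0]],[0.4,[1,0.5,0],[0,0,0]],[0.4,[1,0.5,0],[0,0,0]],[0.4,[1,0.5,0],[0,0,0]],[0.4,[1,0.5,0],[0,0,0]]]'
```

```text
clock: 20.72
position: [0.6533, 0.0314, 0.1438]
tool_rot: [0.0, -3.14, -0.003]
wrist_force: [-0.4, -0.4, -2.7]
opening: 0.0634
clock: 21.13
position: [0.6541, 0.0312, 0.1936]
tool_rot: [-0.0, 3.141, 0.002]
wrist_force: [-0.4, -0.3, -2.9]
opening: 0.0631
clock: 21.55
position: [0.5611, 0.0858, 0.1916]
tool_rot: [-0.0, -3.138, -0.003]
wrist_force: [0.1, 0.7, -2.1]
opening: 0.0633
clock: 21.97
position: [0.4591, 0.1429, 0.1919]
tool_rot: [0.001, -3.136, -0.002]
wrist_force: [-0.9, -0.9, -3.5]
opening: 0.0634
clock: 22.38
position: [0.4556, 0.1467, 0.1936]
tool_rot: [0.001, 3.14, 0.002]
wrist_force: [0.2, -0.1, -2.0]
opening: 0.0634
```

```bash
python3 -m inch '[[0.4,[0.1,0.05,1],[0,0,0]],[0.4,[0.1,0.05,2],[0,0,0]],[0.4,[0.1,0.05,4],[0,0,0]],[0.4,[0.1,0.05,6],[0,0,0]],[0.4,[0.1,0.05,7],[0,0,0]]]'
python3 - <<'E'
from h import *
c=cap('scene'); i=c['image']; cv2.imwrite('pics/a4.png',cv2.resize(i[100:340,80:400],(800,600)))
c=cap('top'); i=c['image']; cv2.imwrite('pics/a4t.png',cv2.resize(i[100:340,80:400],(800,600)))
E
```

```text
clock: 22.8
position: [0.4534, 0.1471, 0.1218]
tool_rot: [-0.001, -3.14, -0.002]
wrist_force: [-0.4, -0.5, -2.8]
opening: 0.0632
```

View pics/a4.png

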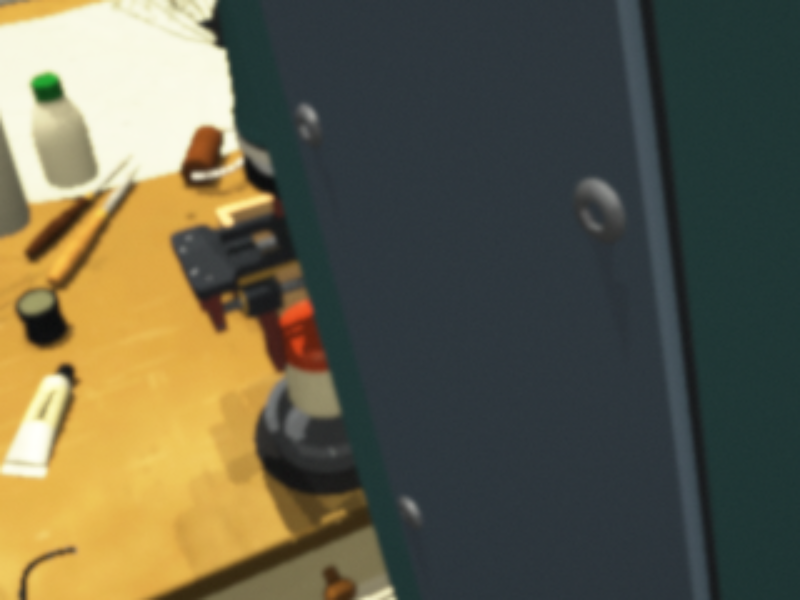

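View pics/a4t.png

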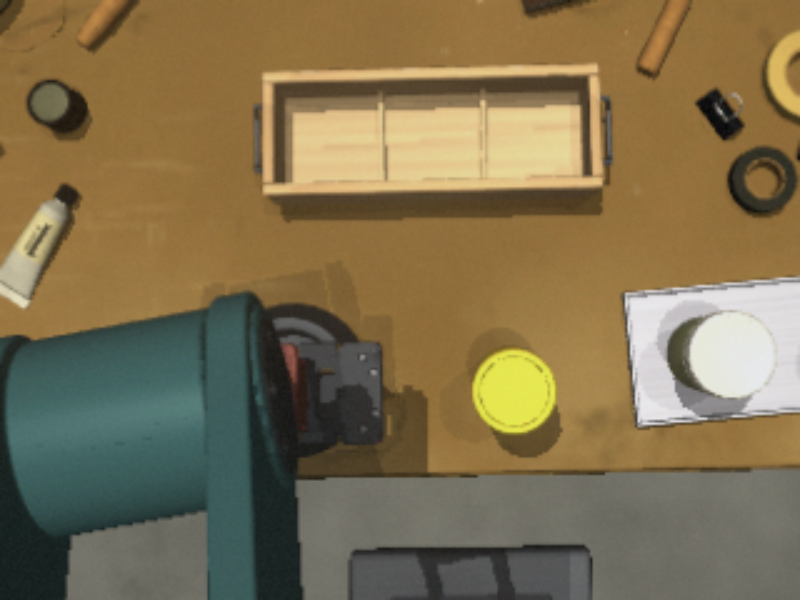

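The jar hangs upright over the cup (scene crop 315,390) and looks concentric with it. The box is empty, and the tall jar stands in the tray at (725,353). I'll lower gently.

```bash
python3 -m inch '[[0.4,[0,0,0.8],[0,0,0]],[0.4,[0,0,1.6],[0,0,0]],[0.4,[0,0,2.4],[0,0,0]],[0.4,[0,0,3],[0,0,0]],[0.4,[0,0,3.5],[0,0,0]]]'
python3 -m inch '[[0.4,[0,0,0.2],[0,0,0]],[0.4,[0,0,0.4],[0,0,0]],[0.4,[0,0,0.6],[0,0,0]],[0.4,[0,0,0.7],[0,0,0]],[0.4,[0,0,0.7],[0,0,0]]]'
```

```text
clock: 23.32
position: [0.4532, 0.1477, 0.088]
tool_rot: [0.0, 3.142, 0.002]
wrist_force: [0.2, 1.5, -3.0]
opening: 0.0633
clock: 23.73
position: [0.4532, 0.1478, 0.0815]
tool_rot: [-0.0, 3.141, 0.002]
wrist_force: [0.6, 0.2, -2.2]
opening: 0.0634
```

```bash
python3 -m inch '[[0.4,[0,0,0.1],[0,0,0]],[0.4,[0,0,0.2],[0,0,0]],[0.4,[0,0,0.3],[0,0,0]],[0.4,[0,0,0.4],[0,0,0]],[0.4,[0,0,0.4],[0,0,0]]]'
python3 -m inch '[[0.4,[0,0,0.05],[0,0,0]],[0.4,[0,0,0.1],[0,0,0]],[0.4,[0,0,0.15],[0,0,0]],[0.4,[0,0,0.2],[0,0,0]],[0.4,[0,0,0.2],[0,0,0]]]'
```

```text
clock: 24.15
position: [0.4532, 0.1478, 0.0774]
tool_rot: [-0.0, 3.142, 0.002]
wrist_force: [0.2, 0.3, -2.7]
opening: 0.0633
clock: 24.57
position: [0.4534, 0.1477, 0.0759]
tool_rot: [-0.0, 3.141, 0.002]
wrist_force: [-1.3, -1.0, 3.5]
opening: 0.0634
```

Seated at TCP z 0.076, exactly as expected. Releasing.

```bash
python3 -m inch '[[0.75,[0,0,0],[0,0,0]],[0.8,[0,0,0],[0,0,0]],[0.85,[0,0,0],[0,0,0]],[0.9,[0,0,0],[0,0,0]],[1,[0,0,0],[0,0,0]]]'
python3 -m inch '[[1,[0,0,0],[0,0,0]],[1,[0,0,0],[0,0,0]],[1,[0,0,-1],[0,0,0]],[1,[0,0,-3],[0,0,0]],[1,[0,0,-6],[0,0,0]]]'
python3 -m inch '[[1,[0,0,-3],[0,0,0]],[1,[0,0,-6],[0,0,0]],[1,[0,0,-9],[0,0,0]],[1,[0,0,-12],[0,0,0]],[1,[0,0,-14],[0,0,0]]]'
```

```text
clock: 24.98
position: [0.4533, 0.1478, 0.0755]
tool_rot: [-0.0, 3.141, 0.002]
wrist_force: [0.3, -0.1, 0.5]
opening: 0.0824
clock: 25.4
position: [0.4512, 0.1473, 0.1344]
tool_rot: [-0.0, -3.137, -0.001]
wrist_force: [0.7, -0.3, 1.0]
opening: 0.0875
clock: 25.82
position: [0.4539, 0.1476, 0.2785]
tool_rot: [-0.0, 3.138, 0.003]
wrist_force: [1.0, 0.5, 0.5]
opening: 0.0875
```

```bash
python3 -m inch '[[1,[-1,-3.2,0],[0,0,0]],[1,[-2,-6.4,0],[0,0,0]],[1,[-3,-9.6,0],[0,0,0]],[1,[-3,-12.8,0],[0,0,0]],[1,[-3,-16,0],[0,0,0]]]'
python3 -m inch '[[1,[0,-3.2,0],[0,0,0]],[1,[0,-6.4,0],[0,0,0]],[1,[0,-9.6,0],[0,0,0]],[1,[0,-12.8,0],[0,0,0]],[1,[0,-16,0],[0,0,0]]]'
python3 - <<'E'
from h import *
c=cap('top'); i=c['image']; cv2.imwrite('pics/a5.png',cv2.resize(i,(768,576)))
C={'top':c,'scene':cap('scene')}
for n in C:
  W=pts(C[n])
  for nm,(x,y,z) in dict(red=(.454,.147,.082),white=(.471,-.191,.127),wood=(.479,-.325,.177)).items():
    m=(np.hypot(W[...,0]-x,W[...,1]-y)<.045)&(abs(W[...,2]-z)<.007); P=W[m]; print(n,nm,len(P),P.mean(0).round(4) if len(P) else 0, cv2.minEnclosingCircle(P[:,:2].astype(np.float32)) if len(P) else 0)
E
```

```text
clock: 26.23
position: [0.4834, -0.014, 0.2754]
tool_rot: [-0.001, 3.141, 0.002]
wrist_force: [0.6, -0.6, 0.2]
opening: 0.0876
clock: 26.65
position: [0.4827, -0.174, 0.275]
tool_rot: [0.0, 3.141, 0.003]
wrist_force: [1.0, 0.1, -0.0]
opening: 0.088
top red 852 [0.4548 0.1469 0.0801] ((0.45480629801750183, 0.1474723517894745), 0.03191951662302017)
top white 407 [ 0.4805 -0.1958  0.1255] ((0.4715329110622406, -0.1909915953874588), 0.032291192561388016)
top wood 0 0 0
scene red 635 [0.4497 0.1473 0.0807] ((0.45230257511138916, 0.14717599749565125), 0.03225574269890785)
scene white 0 0 0
scene wood 0 0 0
```

View pics/a5.png

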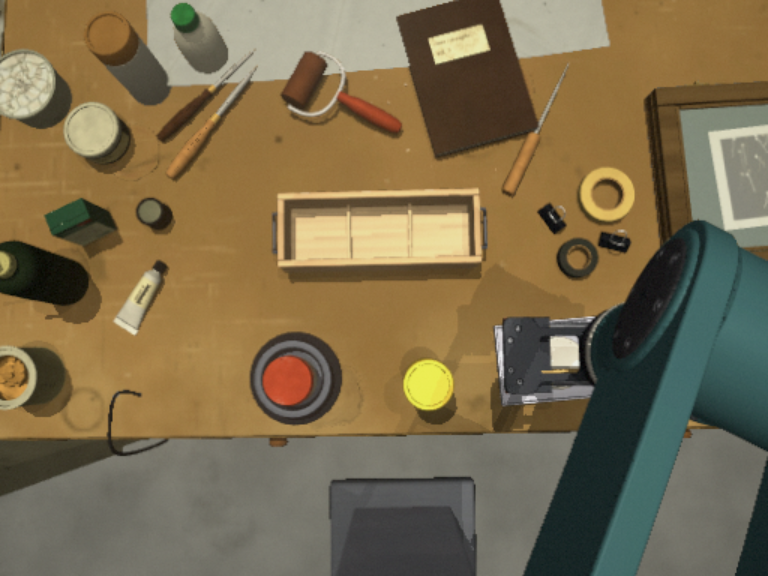

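The low jar sits upright in the holder at (288,381). Its axis is within 1 mm of the cup's, and the lid height is as expected. Next is the flask.

```bash
python3 -m inch '[[1,[0.1,-3,0],[0,0,0]],[1,[0.2,-6,0],[0,0,0]],[1,[0.3,-9,0],[0,0,0]],[1,[0.35,-12,0],[0,0,0]],[1,[0.35,-15.1,0],[0,0,0]]]'
python3 -m inch '[[1,[0,0,0],[0,0,0]],[1,[0,0,1],[0,0,0]],[1,[0,0,3],[0,0,0]],[1,[0,0,4],[0,0,0]],[1,[0,0,5],[0,0,0]]]'
python3 -m inch '[[1,[0,0,1.5],[0,0,0]],[1,[0,0,3],[0,0,0]],[1,[0,0,4.5],[0,0,0]],[1,[0,0,6],[0,0,0]],[1,[0,0,6],[0,0,0]]]'
```

```text
clock: 27.17
position: [0.4795, -0.3237, 0.2748]
tool_rot: [0.001, -3.142, -0.004]
wrist_force: [0.7, 0.2, -0.2]
opening: 0.0882
clock: 27.58
position: [0.4791, -0.3213, 0.2232]
tool_rot: [0.002, -3.14, -0.006]
wrist_force: [-0.6, 0.3, -0.1]
opening: 0.0878
clock: 28.0
position: [0.4781, -0.3208, 0.1618]
tool_rot: [0.002, -3.138, -0.009]
wrist_force: [-0.3, 1.0, 0.4]
opening: 0.0879
```

```bash
python3 -m inch '[[1,[0,0,0],[0,0,0]],[1,[0,0,0],[0,0,0]],[1,[0,0,0],[0,0,0]],[1,[0,0,0],[0,0,0]],[1,[0,0,0],[0,0,0]]]'
```

```text
clock: 28.42
position: [0.4802, -0.3237, 0.1657]
tool_rot: [-0.0, 3.14, 0.001]
wrist_force: [0.4, -0.7, 0.3]
opening: 0.0879
```

```bash
python3 -m inch '[[1,[0.1,-0.1,0],[0,0,0]],[0.6,[0.1,-0.1,0],[0,0,0]],[0.5,[0.1,-0.1,0],[0,0,0]],[0.3,[0.1,-0.1,0],[0,0,0]],[0.3,[0.1,-0.1,0],[0,0,0]]]' 25
python3 -m inch '[[0.3,[0,0,0],[0,0,0]],[0.3,[0,0,0],[0,0,0]],[0.3,[0,0,0],[0,0,0]],[0.3,[0,0,0],[0,0,0]],[0.3,[0,0,0],[0,0,0]]]' 25
python3 -m inch '[[0.3,[0,0,-0.5],[0,0,0]],[0.3,[0,0,-1.5],[0,0,0]],[0.3,[0,0,-3],[0,0,0]],[0.3,[0,0,-4.5],[0,0,0]],[0.3,[0,0,-6],[0,0,0]]]'
python3 -m inch '[[0.3,[0,0,-1.5],[0,0,0]],[0.3,[0,0,-3],[0,0,0]],[0.3,[0,0,-4.5],[0,0,0]],[0.3,[0,0,-5],[0,0,0]],[0.3,[0,0,-5],[0,0,0]]]'
```

```text
clock: 28.83
position: [0.4787, -0.3244, 0.1649]
tool_rot: [0.0, 3.141, 0.002]
wrist_force: [-0.3, 0.2, -0.3]
opening: 0.0646
clock: 29.25
position: [0.4787, -0.3242, 0.1649]
tool_rot: [0.0, 3.141, 0.003]
wrist_force: [0.6, 1.1, 0.3]
opening: 0.0576
clock: 29.67
position: [0.4785, -0.3244, 0.226]
tool_rot: [0.0, -3.141, -0.002]
wrist_force: [0.1, 1.2, -3.5]
opening: 0.0577
clock: 30.08
position: [0.4794, -0.3252, 0.2768]
tool_rot: [-0.0, 3.139, -0.001]
wrist_force: [0.6, -0.4, -3.8]
opening: 0.0573
```

```bash
python3 -m inch '[[0.3,[-0.8,1.2,0],[0,0,0]],[0.3,[-2,3,0],[0,0,0]],[0.3,[-3.2,4.8,0],[0,0,0]],[0.3,[-4.4,6.6,0],[0,0,0]],[0.3,[-5.8,8.7,0],[0,0,0]]]'
python3 -m inch '[[0.3,[-1.2,1.8,0],[0,0,0]],[0.3,[-2.4,3.6,0],[0,0,0]],[0.3,[-3.6,5.4,0],[0,0,0]],[0.3,[-4.8,7.2,0],[0,0,0]],[0.3,[-6,9,0],[0,0,0]]]'
python3 -m inch '[[0.3,[-1.2,1.8,0],[0,0,0]],[0.3,[-2.4,3.6,0],[0,0,0]],[0.3,[-3.6,5.4,0],[0,0,0]],[0.3,[-4.8,7.2,0],[0,0,0]],[0.3,[-5.4,8.5,0],[0,0,0]]]'
python3 -m inch '[[0.3,[0,0,0],[0,0,0]],[0.3,[0,0,0],[0,0,0]],[0.3,[0,0,0],[0,0,0]],[0.3,[0,0,0.5],[0,0,0]],[0.3,[0,0,1],[0,0,0]]]'
```

```text
clock: 30.5
position: [0.5365, -0.2359, 0.2736]
tool_rot: [-0.001, -3.14, -0.004]
wrist_force: [0.4, -0.2, -4.0]
opening: 0.0575
clock: 30.92
position: [0.5966, -0.1453, 0.2736]
tool_rot: [0.0, -3.139, -0.004]
wrist_force: [0.4, -0.5, -3.0]
opening: 0.057
clock: 31.33
position: [0.6512, -0.0598, 0.2737]
tool_rot: [0.002, -3.14, -0.004]
wrist_force: [0.2, -0.3, -2.9]
opening: 0.0576
clock: 31.75
position: [0.6504, -0.0634, 0.2652]
tool_rot: [0.002, 3.141, 0.002]
wrist_force: [-0.5, 0.4, -2.9]
opening: 0.0578
```

Run:
```python
from h import *
s=env.sense(); print({k:np.round(s[k],4) for k in('clock','position','tool_rot','wrist_force','opening')})
c=cap('scene')['image']; t=cap('top')['image']
cv2.imwrite('pics/a6.png',np.hstack([cv2.resize(t[70:310,180:500],(400,300)),cv2.resize(c[90:330,140:460],(400,300))]))
```

```text
{'clock': np.float64(31.75), 'position': array([ 0.6504, -0.0634,  0.2652]), 'tool_rot': array([1.7000e-03, 3.1409e+00, 1.8000e-03]), 'wrist_force': array([-0.4652,  0.4428, -2.8587]), 'opening': np.float64(0.0578)}
```

View pics/a6.png

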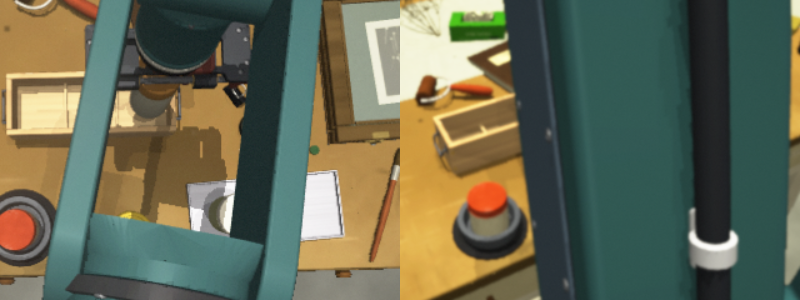

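The flask is held upright over the right-hand compartment (145,100 in the left half). The low jar is still seated, and the tall jar is in the tray. Lowering.

```bash
python3 -m inch '[[0.3,[0,0,1],[0,0,0]],[0.3,[0,0,2.5],[0,0,0]],[0.3,[0,0,4],[0,0,0]],[0.3,[0,0,5.5],[0,0,0]],[0.3,[0,0,6.5],[0,0,0]]]'
python3 -m inch '[[0.3,[0,0,0.5],[0,0,0]],[0.3,[0,0,1],[0,0,0]],[0.3,[0,0,1.3],[0,0,0]],[0.3,[0,0,1.5],[0,0,0]],[0.3,[0,0,1.5],[0,0,0]]]'
python3 -m inch '[[0.3,[0,0,0.2],[0,0,0]],[0.3,[0,0,0.4],[0,0,0]],[0.3,[0,0,0.5],[0,0,0]],[0.3,[0,0,0.6],[0,0,0]],[0.3,[0,0,0.6],[0,0,0]]]'
```

```text
clock: 32.27
position: [0.6498, -0.0625, 0.1982]
tool_rot: [-0.001, -3.14, -0.003]
wrist_force: [-0.3, -0.0, -3.6]
opening: 0.057
clock: 32.68
position: [0.6509, -0.0625, 0.1854]
tool_rot: [0.0, 3.141, 0.002]
wrist_force: [0.6, -0.3, -2.8]
opening: 0.0575
clock: 33.1
position: [0.6506, -0.0624, 0.1792]
tool_rot: [-0.0, 3.142, 0.002]
wrist_force: [-0.3, 0.1, -3.4]
opening: 0.0572
```

```bash
python3 -m inch '[[0.3,[0,0,0.15],[0,0,0]],[0.3,[0,0,0.3],[0,0,0]],[0.3,[0,0,0.45],[0,0,0]],[0.3,[0,0,0.6],[0,0,0]],[0.3,[0,0,0.7],[0,0,0]]]'
python3 -m inch '[[0.3,[0,0,0.1],[0,0,0]],[0.3,[0,0,0.15],[0,0,0]],[0.3,[0,0,0.2],[0,0,0]],[0.3,[0,0,0.25],[0,0,0]],[0.3,[0,0,0.25],[0,0,0]]]'
```

```text
clock: 33.52
position: [0.6506, -0.0623, 0.172]
tool_rot: [0.0, -3.142, -0.002]
wrist_force: [0.2, 0.2, -2.4]
opening: 0.0577
clock: 33.93
position: [0.6509, -0.0624, 0.1699]
tool_rot: [0.0, 3.141, 0.002]
wrist_force: [0.5, -1.4, -3.1]
opening: 0.0575
```

```bash
python3 -m inch '[[0.3,[0,0,0.05],[0,0,0]],[0.3,[0,0,0.1],[0,0,0]],[0.3,[0,0,0.15],[0,0,0]],[0.3,[0,0,0.2],[0,0,0]],[0.3,[0,0,0.2],[0,0,0]]]'
```

```text
clock: 34.35
position: [0.6518, -0.0624, 0.1698]
tool_rot: [-0.0, 3.139, 0.002]
wrist_force: [-2.1, 0.1, 8.4]
opening: 0.0579
```

On the floor: it stopped at 0.170, the pick height, with +8 N. Releasing.

```bash
python3 -m inch '[[0.7,[0,0,-0.1],[0,0,0]],[0.75,[0,0,-0.1],[0,0,0]],[0.8,[0,0,-0.1],[0,0,0]],[0.9,[0,0,-0.1],[0,0,0]],[1,[0,0,-0.1],[0,0,0]]]'
python3 -m inch '[[1,[0,0,0],[0,0,0]],[1,[0,0,-1],[0,0,0]],[1,[0,0,-3],[0,0,0]],[1,[0,0,-6],[0,0,0]],[1,[0,0,-9],[0,0,0]]]'
```

```text
clock: 34.77
position: [0.6506, -0.0624, 0.1685]
tool_rot: [-0.0, -3.141, -0.002]
wrist_force: [-0.4, -0.7, -0.2]
opening: 0.0802
clock: 35.18
position: [0.65, -0.0624, 0.2596]
tool_rot: [-0.0, -3.14, -0.003]
wrist_force: [0.8, -1.1, -0.1]
opening: 0.0877
```

```bash
python3 -m inch '[[1,[2.5,-1.8,0],[0,0,0]],[1,[5,-3.6,0],[0,0,0]],[1,[7.5,-5.4,0],[0,0,0]],[1,[10,-7.2,0],[0,0,0]],[1,[12.5,-9,0],[0,0,0]]]'
python3 -m inch '[[1,[2.5,-1.8,0],[0,0,0]],[1,[5.4,-3.85,0],[0,0,0]],[1,[5.4,-3.85,0],[0,0,0]],[1,[5.4,-3.85,2],[0,0,0]],[1,[5.4,-3.85,4],[0,0,0]]]'
python3 -m inch '[[1,[0,0,2],[0,0,0]],[1,[0,0,4],[0,0,0]],[1,[0,0,4],[0,0,0]],[1,[0,0,4],[0,0,0]],[1,[0,0,4],[0,0,0]]]'
python3 - <<'E'
from h import *
t=cap('top')['image']; cv2.imwrite('pics/a7.png',cv2.resize(t,(768,576)))
E
```

```text
clock: 35.6
position: [0.5246, -0.1531, 0.2595]
tool_rot: [-0.001, 3.141, 0.002]
wrist_force: [0.8, -1.3, 0.2]
opening: 0.0876
clock: 36.02
position: [0.4729, -0.1921, 0.2202]
tool_rot: [0.003, 3.137, -0.001]
wrist_force: [-0.6, -0.4, -0.3]
opening: 0.0878
clock: 36.43
position: [0.4726, -0.1911, 0.1797]
tool_rot: [-0.0, 3.14, 0.001]
wrist_force: [0.2, -0.2, 0.0]
opening: 0.0879
```

View pics/a7.png

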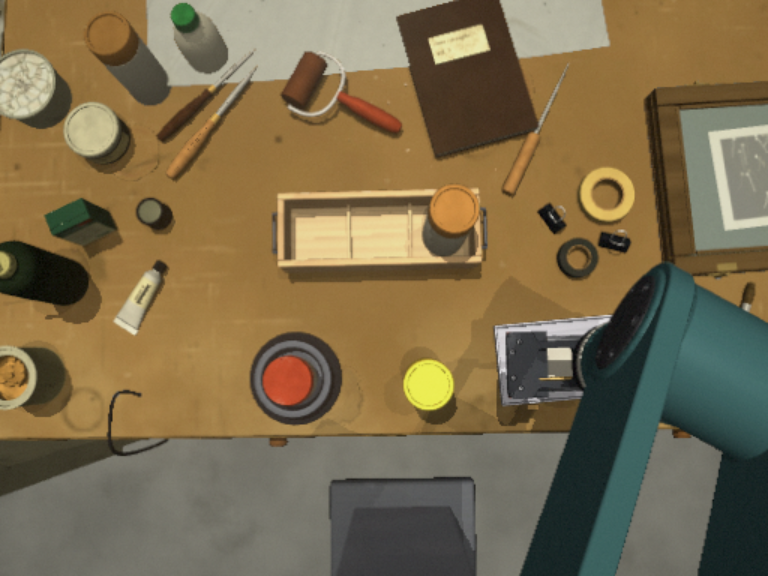

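The flask is back upright in its right-hand compartment (455,208), and the low jar is still seated (288,381). Gripping the tall jar.

```bash
python3 -m inch '[[1,[0.1,0,1.5],[0,0,0]],[1,[0.1,0,3],[0,0,0]],[1,[0.1,0,4.5],[0,0,0]],[1,[0.1,0,5.4],[0,0,0]],[1,[0.1,0,5.4],[0,0,0]]]'
python3 -m inch '[[1,[0,0,0],[0,0,0]],[0.6,[0,0,0],[0,0,0]],[0.5,[0,0,0],[0,0,0]],[0.4,[0,0,0],[0,0,0]],[0.4,[0,0,0],[0,0,0]]]' 25
python3 -m inch '[[0.4,[0,0,0],[0,0,0]],[0.4,[0,0,0],[0,0,0]],[0.4,[0,0,0],[0,0,0]],[0.4,[0,0,0],[0,0,0]],[0.4,[0,0,0],[0,0,0]]]' 25
```

```text
clock: 36.9
position: [0.4704, -0.1905, 0.124]
tool_rot: [0.0, -3.141, -0.003]
wrist_force: [-0.6, 0.0, 0.8]
opening: 0.0876
clock: 37.32
position: [0.4711, -0.191, 0.1252]
tool_rot: [0.0, 3.14, 0.002]
wrist_force: [0.0, 1.1, 0.8]
opening: 0.0648
clock: 37.73
position: [0.4711, -0.1909, 0.1251]
tool_rot: [0.0, 3.14, 0.002]
wrist_force: [0.1, 1.6, 6.0]
opening: 0.0639
```

```bash
python3 -m inch '[[0.4,[0,0,-0.5],[0,0,0]],[0.4,[0,0,-1.5],[0,0,0]],[0.4,[0,0,-3],[0,0,0]],[0.4,[0,0,-5],[0,0,0]],[0.4,[0,0,-7],[0,0,0]]]'
python3 -m inch '[[0.4,[0,0,-2],[0,0,0]],[0.4,[0,0,-4],[0,0,0]],[0.4,[0,0,-6],[0,0,0]],[0.4,[0,0,-6.5],[0,0,0]],[0.4,[0,0,-6.5],[0,0,0]]]'
python3 -m inch '[[0.4,[-0.6,1,0],[0,0,0]],[0.4,[-1.8,3,0],[0,0,0]],[0.4,[-3,5,0],[0,0,0]],[0.4,[-4.2,7,0],[0,0,0]],[0.4,[-5.4,9,0],[0,0,0]]]'
python3 -m inch '[[0.4,[-1.4,2.3,0],[0,0,0]],[0.4,[-2.8,4.6,0],[0,0,0]],[0.4,[-4.2,6.9,0],[0,0,0]],[0.4,[-5.5,9.2,0],[0,0,0]],[0.4,[-6.9,11.5,0],[0,0,0]]]'
python3 -m inch '[[0.4,[-1.4,2.3,0],[0,0,0]],[0.4,[-2.8,4.6,0],[0,0,0]],[0.4,[-4,6.8,0],[0,0,0]],[0.4,[-5.2,8.8,0],[0,0,0]],[0.4,[-5.9,9.9,0],[0,0,0]]]'
python3 -m inch '[[0.4,[0,0,0],[0,0,0]],[0.4,[0,0,0],[0,0,0]],[0.4,[0,0,0],[0,0,0]],[0.4,[0,0,0],[0,0,0]],[0.4,[0,0,0],[0,0,0]]]'
```

```text
clock: 38.15
position: [0.4698, -0.1904, 0.1951]
tool_rot: [-0.0, -3.14, -0.004]
wrist_force: [0.1, -0.4, -4.8]
opening: 0.0637
clock: 38.57
position: [0.4714, -0.1914, 0.2611]
tool_rot: [-0.0, 3.139, -0.0]
wrist_force: [0.7, 0.9, -4.7]
opening: 0.0638
clock: 38.98
position: [0.5241, -0.0989, 0.2577]
tool_rot: [-0.001, -3.138, -0.005]
wrist_force: [-0.0, 0.5, -4.0]
opening: 0.0638
clock: 39.4
position: [0.5929, 0.0164, 0.2575]
tool_rot: [0.0, -3.138, -0.004]
wrist_force: [-0.2, -0.4, -3.7]
opening: 0.064
clock: 39.82
position: [0.6525, 0.1164, 0.2574]
tool_rot: [0.003, -3.139, -0.004]
wrist_force: [-0.3, 0.4, -5.0]
opening: 0.0638
clock: 40.23
position: [0.6521, 0.1119, 0.26]
tool_rot: [-0.002, -3.141, -0.002]
wrist_force: [-0.8, -0.6, -3.7]
opening: 0.0641
```

```bash
python3 -m inch '[[0.4,[0,0.1,1.5],[0,0,0]],[0.4,[0,0.1,3.5],[0,0,0]],[0.4,[0,0.1,5.5],[0,0,0]],[0.4,[0,0.1,7.5],[0,0,0]],[0.4,[0,0.1,9],[0,0,0]]]'
python3 -m inch '[[0.4,[0,0,1],[0,0,0]],[0.4,[0,0,1.8],[0,0,0]],[0.4,[0,0,2.3],[0,0,0]],[0.4,[0,0,2.7],[0,0,0]],[0.4,[0,0,2.7],[0,0,0]]]'
python3 -m inch '[[0.4,[0,0,0.15],[0,0,0]],[0.4,[0,0,0.3],[0,0,0]],[0.4,[0,0,0.45],[0,0,0]],[0.4,[0,0,0.6],[0,0,0]],[0.4,[0,0,0.6],[0,0,0]]]'
```

```text
clock: 40.65
position: [0.6518, 0.1132, 0.1687]
tool_rot: [-0.002, -3.141, -0.002]
wrist_force: [0.1, 0.3, -3.9]
opening: 0.0641
clock: 41.07
position: [0.6528, 0.114, 0.1429]
tool_rot: [0.0, 3.141, 0.002]
wrist_force: [-0.5, 0.4, -3.9]
opening: 0.0638
clock: 41.48
position: [0.6527, 0.1142, 0.137]
tool_rot: [-0.0, 3.141, 0.002]
wrist_force: [0.0, -0.5, -3.7]
opening: 0.0641
```

```bash
python3 -m inch '[[0.4,[0,0,0.15],[0,0,0]],[0.4,[0,0,0.3],[0,0,0]],[0.4,[0,0,0.4],[0,0,0]],[0.4,[0,0,0.5],[0,0,0]],[0.4,[0,0,0.55],[0,0,0]]]'
python3 -m inch '[[0.4,[0,0,0.05],[0,0,0]],[0.4,[0,0,0.1],[0,0,0]],[0.4,[0,0,0.15],[0,0,0]],[0.4,[0,0,0.2],[0,0,0]],[0.4,[0,0,0.2],[0,0,0]]]'
```

```text
clock: 41.9
position: [0.6526, 0.1142, 0.1314]
tool_rot: [-0.0, 3.142, 0.002]
wrist_force: [0.5, 0.1, -2.9]
opening: 0.0644
clock: 42.32
position: [0.6531, 0.1142, 0.1303]
tool_rot: [-0.0, 3.14, 0.002]
wrist_force: [-0.9, -0.4, 0.9]
opening: 0.0641
```

Touching down at the expected 0.130. I'll settle slightly more, then release and rise away.

```bash
python3 -m inch '[[0.4,[0,0,0.05],[0,0,0]],[0.4,[0,0,0.05],[0,0,0]],[0.76,[0,0,0.05],[0,0,0]],[0.8,[0,0,0],[0,0,0]],[0.85,[0,0,0],[0,0,0]]]'
python3 -m inch '[[0.9,[0,0,0],[0,0,0]],[1,[0,0,0],[0,0,0]],[1,[0,0,0],[0,0,0]],[1,[0,0,-1],[0,0,0]],[1,[0,0,-3],[0,0,0]]]'
python3 -m inch '[[1,[0,0,-3],[0,0,0]],[1,[0,0,-6],[0,0,0]],[1,[0,0,-9],[0,0,0]],[1,[0,0,-11],[0,0,0]],[1,[0,0,-11],[0,0,0]]]'
python3 -m inch '[[1,[1,2,0],[0,0,0]],[1,[3,4.5,0],[0,0,0]],[1,[5,7,0],[0,0,0]],[1,[7,10,0],[0,0,0]],[1,[9,13,0],[0,0,0]]]'
python3 -m inch '[[1,[2,3,0],[0,0,0]],[1,[4,6,0],[0,0,0]],[1,[6,9,0],[0,0,0]],[1,[8,12,0],[0,0,0]],[1,[10,15,0],[0,0,0]]]'
python3 -m inch '[[1,[2,2,0],[0,0,0]],[1,[4,5,0],[0,0,0]],[1,[6,8,0],[0,0,0]],[1,[8,11,0],[0,0,0]],[1,[8,11,0],[0,0,0]]]'
python3 - <<'E'
from h import *
C={n:cap(n) for n in('top','scene')}
cv2.imwrite('pics/a8.png',np.hstack([cv2.resize(C[n]['image'],(400,300)) for n in C]))
for n in C:
  W=pts(C[n])
  for nm,(x,y,z) in dict(red=(.454,.147,.082),white=(.653,.114,.132),wood=(.6523,-.0628,.182)).items():
    m=(np.hypot(W[...,0]-x,W[...,1]-y)<.05)&(abs(W[...,2]-z)<.008); P=W[m]; print(n,nm,len(P),P.mean(0).round(4) if len(P) else 0, np.median(P[:,2]).round(4) if len(P) else 0, cv2.minEnclosingCircle(P[:,:2].astype(np.float32)) if len(P) else 0)
E
```

```text
clock: 42.73
position: [0.653, 0.1142, 0.1298]
tool_rot: [-0.0, 3.141, 0.002]
wrist_force: [-0.0, 0.3, -0.0]
opening: 0.0731
clock: 43.15
position: [0.6508, 0.114, 0.1578]
tool_rot: [-0.0, -3.137, -0.002]
wrist_force: [-0.4, -0.6, 0.7]
opening: 0.0879
clock: 43.57
position: [0.6556, 0.1142, 0.276]
tool_rot: [-0.0, 3.132, 0.003]
wrist_force: [1.5, -0.0, -0.6]
opening: 0.0877
clock: 43.98
position: [0.5613, 0.2446, 0.2691]
tool_rot: [-0.002, -3.141, -0.002]
wrist_force: [0.4, 0.4, -0.4]
opening: 0.0877
clock: 44.4
position: [0.4611, 0.395, 0.2694]
tool_rot: [-0.0, -3.141, -0.001]
wrist_force: [0.2, 1.1, -0.9]
opening: 0.0879
clock: 44.82
position: [0.3785, 0.5085, 0.2695]
tool_rot: [0.007, -3.139, -0.006]
wrist_force: [-0.6, 0.6, -0.0]
opening: 0.0879
top red 857 [0.4549 0.1468 0.0801] 0.0801 ((0.4550607204437256, 0.1472805291414261), 0.03177325800061226)
top white 937 [0.6526 0.1155 0.1302] 0.1303 ((0.6531163454055786, 0.11613482981920242), 0.032647643238306046)
top wood 886 [ 0.6519 -0.0629  0.1785] 0.1784 ((0.6522948741912842, -0.06304601579904556), 0.029659563675522804)
scene red 647 [0.4493 0.1476 0.0806] 0.0808 ((0.4522070288658142, 0.14644286036491394), 0.03169149532914162)
scene white 419 [0.6459 0.1164 0.1304] 0.1307 ((0.6495417952537537, 0.11589198559522629), 0.03302871063351631)
scene wood 299 [ 0.6465 -0.0622  0.1789] 0.1785 ((0.6486542820930481, -0.06377878785133362), 0.030388934537768364)
```

View pics/a8.png

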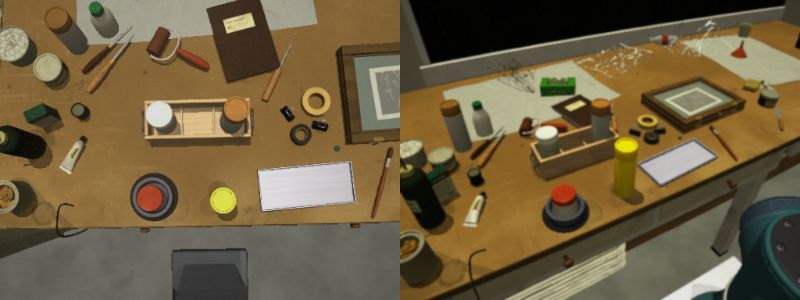

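Both views show everything in place and upright: the jar in the holder (150,198 left), and the white lid (158,117) and flask (236,113) in their original compartments. The arm is clear. Handing in.

```bash
python3 -m inch '[[1,[0,0,0],[0,0,0]],[1,[0,0,0],[0,0,0]],[1,[0,0,0],[0,0,0]],[1,[0,0,0],[0,0,0]],[1,[0,0,0],[0,0,0]]]'; python3 -c "
from cell import env
print(env.finish_job())"
```

```text
clock: 45.33
position: [0.3833, 0.5033, 0.2701]
tool_rot: [0.002, 3.141, 0.002]
wrist_force: [-0.9, -0.6, 1.0]
opening: 0.0878
the job is handed in; nothing more can be done
None
```

I stood the flask and then the tall jar in the drip tray, seated the low jar in the anti-tip holder, and put both back in their own compartments. The job was handed in at about 45 s of the 112 s allowed. No verdict was reported.

The last checks, made from both cameras just before hand-in:

- **Low jar:** it is within about 1 mm of the cup's axis. Its lid top reads 0.080 to 0.081 m against the 0.082 m expected.
- **Flask and tall jar:** each is within about 4 mm of where it started. Their tops read 0.1785 and 0.1305 m, the same as at the start. These readings are 2 to 4 mm below nominal throughout.
- **Camera disagreement:** the two cameras differ by up to about 4 mm in x, which is well inside the tolerances.
- **Arm and surroundings:** all the items looked upright and released, with the arm clear of everything. The yellow flask was not touched.

No check failed. While carrying and setting things down, the wrist force printed at the end of each move never exceeded about 9 N.

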